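# Index the chocolate cake's turntable to the green hole

## Robot

A 7-joint arm with a two-finger parallel gripper is mounted at the origin on the work surface. World frame = base frame: x ahead of the robot, y to its left, z up, the work surface at z = 0. Lengths are in m, angles in degrees, forces in N, time in s.
With the tool pointing down it reaches from about 0.35 to 0.775 m from the base axis. Payload 3.1 kg.
Tool frame: the origin (TCP) lies on the centre line of the jaws, within the pads' length; the fingertips stand 17 mm ahead of it and the grasp point (between the pads) lies 2 mm behind it (robot.tip_reach is the distance from the TCP to the fingertips, in m); z points along the fingers, y is the line along which they close (so a half turn about z gives the same grasp; the last joint's range is limited). The gripper opens to 85 mm and grips with 20 to 120 N. Pads are 22 mm wide; open, the fingers measure 114 mm over their backs; the gripper's body (76 mm by 85 mm) begins 54 mm behind the grasp point. The pads swing forward as they close: fully open they stand 13 mm farther back than shut.
Start: joints at [-77.389, 17.813, 0.802, 86.603, -0.252, 75.585, -1.558], TCP at [0.142, 0.531, 0.248] pointing down, gripper open.
Joint ranges: [-154.91, 154.91], [-16.99, 109.72], [-72.82, 74.43], [7.12, 147.25], [-82.49, 262.49], [11.32, 116.49], [-174.64, 174.64]. Speed limits (degrees/s): [159.86, 159.86, 180, 180, 180, 180, 180].

## Interface

Orientations are given as [roll, pitch, yaw] about the fixed x, y, z axes, in that order (R = Rz(yaw) Ry(pitch) Rx(roll)).
In Python, from station import robot, fingers, vision, workorder, recognise gives the robot as it stands. Calls block until the motion is done:
- robot.move_to(position, orientation): joint-space move of the TCP to a pose.
- robot.line_to(position, orientation=None, velocity=0.15, f_stop=None): straight line of the TCP; orientation=None keeps the orientation; velocity is the mean speed in m/s. With f_stop (N) it stops when the force on the tool has changed by that much, and returns True; else False.
- robot.move_j(angles): joint-space move.
- fingers.gripper_to(opening, force=None): opening from 0.0 (shut) to 1.0 (fully open); force is the grip in N (None keeps the last); returns when the fingers have stopped.
- robot.pause(seconds).
- robot.inverse_kinematics(position, orientation): joint angles nearest the present ones, or None.
- vision.grab_frame(name): name is "side" or "top"; returns the picture (384x512x3 uint8, red, green, blue); there is no depth.
- vision.calibration(name): a dict with "mtx" (3x3 intrinsics, pixels), "extrinsics" (4x4, takes a point from world to camera coordinates). Camera axes: x right, y up, looking along -z (the intrinsics and any distortion apply to the point x, -y, -z); pixel columns grow to the right and rows downward; lengths in m; the calibration is good to about 2 mm. A picture is of the moment at which its call begins. calibration takes no time and is no camera call.
A pose or a line that the arm cannot do raises robot.PlanningError and nothing moves.
- workorder.close_job(): hands the job in; it is judged then, once.
Trained networks look in the newest picture that a camera, given by its name, has taken for a name from the list of things; names that differ only in an ending like _2 or _b are one class to them, and where a whole thing is asked for, a point or a joint stands for the part that bears it (a point fixed in the world has none). Each returns a list of dicts, best first, with "p" (0 to 1); they miss things now and then, are a little off and sometimes report something else, mostly with a low value. They report only what shows in the picture. A call takes as long as a camera call.
- recognise(label, camera): "rect" ([centre column, centre row, width, height] in pixels, round what is visible of it).
Readings, each from a call of its own:
- robot.current_time_s(): time.
- robot.current_joint_positions(): joint angles.
- robot.current_dq(): joint speeds.
- robot.current_joint_torque(): joint torques, N m.
- robot.current_tool_pos(): TCP position.
- robot.current_eef_rot(): TCP orientation.
- robot.current_contact_force(): force on the tool from outside, world axes, zero at the start.
- robot.current_torque(): the same for the moment, N m.
- robot.current_finger_gap(): opening from 0.0 (shut) to 1.0 (fully open).
- robot.current_gripper_force(): force on a finger pad.
Only numpy, scipy, OpenCV 4.12 (cv2) and the standard library are available. Lean on these libraries where they do the work, as an engineer would, in place of code of your own. Each camera call takes 0.05 s, during which the arm holds its last target. There are 200 camera calls.

## Task

On the cake stall, turn the chocolate cake's stand to its next serving position: pull its red spring knob straight up until the pin is out of its hole, swing the knob round to the neighbouring hole with the green ring, and let go so that the pin snaps fully down into it. Leave the lemon cake's stand as it is.

Things in the scene. Friction and masses are not known exactly. Their poses are not given: they have to be found in the camera images.
- choc_stand: Fixed base of the chocolate cake's turntable (dark brown cake 160 mm wide, to 112 mm high, red cherries). Origin: on the upright turning axis, at table level; z up; -x points along the middle of the aluminium quadrant (top 30 mm up) with three holes at 140 mm radius: the bare middle one, where the pin starts, and one 0.60 rad to each side. The plate turns freely with the knob once the pin is out.
- choc_knob (a point): Centre of the red upright knob (cylinder 28 mm across, 42 mm tall) on the chocolate stand's arm, 140 mm from the axis; 88 mm above the table with the pin down, knob top 104, underside 62, collar below to 58. Knob and pin lift straight up at most 32 mm against a spring (5 N, 7.5 N at 25 mm); lifted 18 mm the pin clears the quadrant; let go, it snaps down.
- green_ring: Flat bright green ring, 47 mm across, 3 mm thick, on the quadrant round the hole to use, left or right of the middle hole. Origin: its centre, that is the hole's centre. The hole is 16 mm wide, countersunk to 32 mm, so the 10 mm pin let go within 10 mm of its centre slides home. The hole on the other side has a white ring and is wrong.
- lemon_knob (a point): Centre of the red knob of the other, equal stand, which carries the pale yellow lemon cake with cream top: leave it alone.

How it is judged:
By the outcome, as a careful person would: the job done as asked, in the order asked, and still so for the second after the job is handed in, with the robot touching nothing.
It also fails if it takes over 32 s, if anything falls off the work surface, if the arm or the gripper's body presses on something with over 40 N, if the wrist force passes 120 N, or if a joint passes its speed limit or range.

## Working session

There is one attempt and no reset: what is moved stays moved. The work goes in short steps, each a Python script; the robot and the scene stay as the last script left them, time stands still between calls to the robot, and variables do not carry over. Pictures are saved under pics/ and viewed, at most 10 in all, crops included, and the job is handed in when it is done.

```bash
mkdir -p pics; ls; cat > h.py <<'E'
import numpy as np, cv2
from station import robot, fingers, vision, workorder, recognise
def ray(cam,u,v):
    c=vision.calibration(cam);K=np.array(c["mtx"]);E=np.array(c["extrinsics"])
    d=np.array(c.get("dist",np.zeros(5)),float) if c.get("dist") is not None else np.zeros(5)
    x,y=cv2.undistortPoints(np.array([[[u,v]]],float),K,d)[0,0]
    R=E[:3,:3];o=-R.T@E[:3,3];return o,R.T@np.array([x,-y,-1])
def at_z(cam,u,v,z):
    o,d=ray(cam,u,v);return o+d*(z-o[2])/d[2]
def proj(cam,p):
    c=vision.calibration(cam);K=np.array(c["mtx"]);E=np.array(c["extrinsics"])
    q=E[:3,:3]@np.array(p)+E[:3,3];w=K@np.array([q[0],-q[1],-q[2]]);return w[:2]/w[2]
E
python3 - <<'E'
from h import *
ims=[]
for n in("top","side"):
    im=vision.grab_frame(n);cv2.imwrite(f"pics/{n}0.png",im[...,::-1])
    c=vision.calibration(n);print(n,c.keys());E=np.array(c["extrinsics"]);print((-E[:3,:3].T@E[:3,3]).round(3))
    for l in("choc_knob","lemon_knob","green_ring","choc_stand"):
        for r in recognise(l,n)[:3]:print(l,np.round(r["rect"],1),round(r["p"],2),[at_z(n,*r["rect"][:2],z).round(3)[:2] for z in(.088,.0315)])
print(robot.current_time_s())
E
```

```text
pics
top dict_keys(['mtx', 'extrinsics'])
[ 0.423 -0.009  0.974]
choc_knob [164.6 201.   15.4   8.2] 0.42 [array([0.503, 0.184]), array([0.508, 0.196])]
green_ring [137.9 197.3  16.5  18.8] 0.63 [array([0.511, 0.247]), array([0.517, 0.263])]
side dict_keys(['mtx', 'extrinsics'])
[0.407 0.486 0.683]
choc_knob [250.2 268.9  17.9  24.4] 0.76 [array([0.51 , 0.183]), array([0.52 , 0.154])]
lemon_knob [329.1 150.4  12.1  28.6] 0.8 [array([ 0.433, -0.153]), array([ 0.436, -0.213])]
green_ring [193.4 284.4 144.7 136.8] 0.67 [array([0.593, 0.24 ]), array([0.611, 0.217])]
green_ring [227.6 324.3  27.8  25.4] 0.53 [array([0.514, 0.287]), array([0.525, 0.268])]
choc_stand [196.2 284.1 144.7 134.3] 0.74 [array([0.589, 0.238]), array([0.606, 0.215])]
0.5
```

View pics/top0.png

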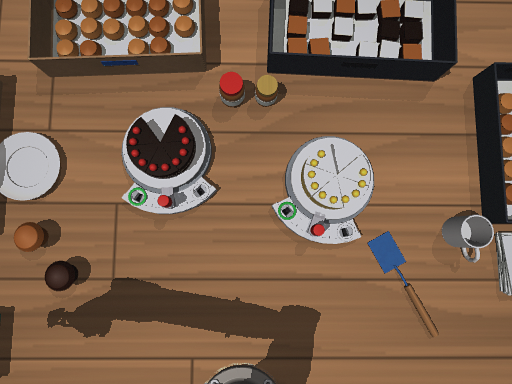

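View pics/side0.png

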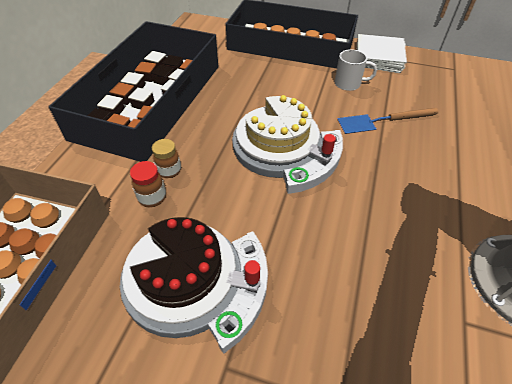

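Top view: the chocolate stand's knob is at (164,201), green ring at (138,197) and white ring at (201,190). In the side view they are at (252,272), (229,324) and (249,247). The networks agree, apart from the 145-pixel-wide green_ring box, which is the whole stand. Next I refine by colour and fit the stand.

```bash
cat > fit.py <<'E'
from h import *
from scipy.optimize import least_squares
def blob(n,im,u,v,col,r=20):
    h=cv2.cvtColor(im,cv2.COLOR_RGB2HSV).astype(int);H,S,V=h[...,0],h[...,1],h[...,2]
    m=((H<8)|(H>172))&(S>150)&(V>90) if col=="r" else (H>45)&(H<80)&(S>110)&(V>80)
    w=np.zeros_like(m);w[int(v)-r:int(v)+r,int(u)-r:int(u)+r]=1;m=(m&w).astype(np.uint8)
    k,l,st,c=cv2.connectedComponentsWithStats(m)
    if col=="g":
        p=np.argwhere(m)[:,::-1].astype(np.float32);(a,b),_,_=cv2.fitEllipse(cv2.convexHull(p));return np.array([a,b])
    i=1+np.argmax(st[1:,4]);print(n,st[i]);return c[i]
def tri(a,b):
    A=[];B=[]
    for n,p in(("top",a),("side",b)):
        o,d=ray(n,*p);d/=np.linalg.norm(d);P=np.eye(3)-np.outer(d,d);A.append(P);B.append(P@o)
    return np.linalg.lstsq(np.vstack(A),np.hstack(B),rcond=None)[0]
E
python3 - <<'E'
from fit import *
T,S=[cv2.imread(f"pics/{n}0.png")[...,::-1].copy() for n in("top","side")]
kt,ks=blob("top",T,165,201,"r",14),blob("side",S,252,272,"r")
gt,gs=blob("top",T,138,197,"g"),blob("side",S,229,324,"g")
print(kt,ks,gt,gs);K=tri(kt,ks);G=tri(gt,gs);print("knob",K.round(4),"ring",G.round(4))
print("ring z=.033",at_z("top",*gt,.033),at_z("side",*gs,.033), "knob z.088",at_z("top",*kt,.095),at_z("side",*ks,.085))
d=(G-K)[:2];print("chord (82.7)",np.linalg.norm(d)*1e3)
def place(p): # axis xy, heading of middle hole
    a=np.array(p[:2]);f=lambda t:a+.14*np.array([np.cos(t),np.sin(t)])
    return f(p[2]),f(p[2]-.6)
s=least_squares(lambda p:np.r_[place(p)[0]-K[:2],place(p)[1]-G[:2]],[.64,.2,np.pi]);print("fit",s.x,s.fun*1e3,place(s.x))
a=s.x[:2]; print("axis px",proj("top",[*a,.112]),"white",proj("top",[*(a+.14*np.array([np.cos(s.x[2]+.6),np.sin(s.x[2]+.6)])),.03]))
print(robot.current_eef_rot(),robot.current_tool_pos())
np.save("fit.npy",s.x)
E
```

```text
top [158 195  11  11  98]
side [245 260  15  24 281]
[162.94897959 200.21428571] [252.14946619 271.61565836] [137.00090027 196.06922913] [228.66369629 324.17449951]
knob [0.5051 0.1875 0.089 ] ring [0.5218 0.2664 0.0301]
ring z=.033 [0.52011031 0.26531599 0.033     ] [0.52262528 0.26743009 0.033     ] knob z.088 [0.50423722 0.18616951 0.095     ] [0.50613026 0.18555771 0.085     ]
chord (82.7) 80.5579400371596
fit [0.6443117  0.19933477 3.23357221] [-0.22597766 -1.07026232  0.22597823  1.0702622 ] (array([0.5049035 , 0.18647578]), array([0.52199241, 0.26743758]))
axis px [157.65472641 140.18150606] white [199.10653413 190.13525423]
[-1.79997103e+02  1.49056573e-03  1.65007921e+02] [0.14230035 0.53126502 0.24826393]
```

```bash
cat >> h.py <<'E'
P=np.load("fit.npy")
def pose(s,z): # s: swing toward green, 0..0.6
    t=P[2]-s;y=np.degrees(t);y=(y+180)%360-180
    return [P[0]+.14*np.cos(t),P[1]+.14*np.sin(t),z],[180,0,y]
E
python3 - <<'E'
from h import *
for s in(0,.3,.6):
    for z in(.2,.085):
        q=robot.inverse_kinematics(*pose(s,z));print(s,z,pose(s,z)[1],None if q is None else np.round(q,1))
robot.move_to(*pose(0,.19))
print("stop",robot.line_to(pose(0,.085)[0],velocity=.12,f_stop=12),robot.current_tool_pos())
fingers.gripper_to(0.0,40)
print("gap",robot.current_finger_gap()*85,robot.current_gripper_force(),robot.current_contact_force(),robot.current_time_s())
for n in("side",):
    cv2.imwrite(f"pics/{n}1.png",vision.grab_frame(n)[...,::-1])
E
```

```text
0 0.2 [180, 0, np.float64(-174.7299593756378)] [-38.2  18.8  20.9  93.6  -7.   69.   79.5]
0 0.085 [180, 0, np.float64(-174.7299593756378)] [-36.7  25.7  19.3 101.6 -10.1  54.4  82. ]
0.3 0.2 [180, 0, np.float64(168.08130677043744)] [-40.   20.7  18.7  90.7  -6.9  69.8  58.1]
0.3 0.085 [180, 0, np.float64(168.08130677043744)] [-39.7  27.5  18.6  98.7 -10.3  55.5  60.9]
0.6 0.2 [180, 0, np.float64(150.8925729165128)] [-41.6  24.2  18.1  85.6  -7.7  71.4  38.4]
0.6 0.085 [180, 0, np.float64(150.8925729165128)] [-41.5  30.5  17.9  93.7 -10.7  57.5  40.8]
stop False [0.50565889 0.18676452 0.08579888]
gap 26.896966209798464 39.27545249462128 [-0.94270315  0.58769504  2.91845954] 3.9083
```

View pics/side1.png

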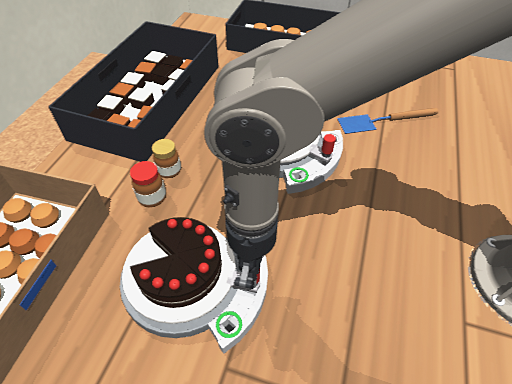

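The gripper holds the knob at (255,278), with a gap of about 27 mm. Next: lift 25 mm, then swing.

```bash
python3 - <<'E'
from h import *
z0=robot.current_tool_pos()[2]
print("lift",robot.line_to(pose(0,z0+.025)[0],velocity=.06),robot.current_tool_pos(),robot.current_contact_force(),robot.current_finger_gap()*85)
for s in np.linspace(.1,.6,6):
    robot.line_to(*pose(s,z0+.025),velocity=.07)
    F=np.array(robot.current_contact_force());print(round(s,2),F.round(1),robot.current_tool_pos())
    if np.hypot(*F[:2])>20: print("high");break
print(robot.current_finger_gap()*85,robot.current_time_s())
S=vision.grab_frame("side");cv2.imwrite("pics/side2.png",cv2.resize(S[180:372,120:376],None,fx=3,fy=3)[...,::-1])
E
```

```text
lift False [0.50498152 0.18636077 0.11016978] [ 3.4258584   0.72089494 -7.90706855] 26.98837365396317
0.1 [ 3.5  1.  -8.1] [0.5044272  0.20008229 0.10998867]
0.2 [ 2.9  0.5 -9.4] [0.50463423 0.21395267 0.11004612]
0.3 [ 1.7  0.2 -8.4] [0.50679474 0.2275328  0.11011324]
0.4 [ 2.4  1.  -8.2] [0.51032634 0.24100923 0.11011895]
0.5 [ 1.8  0.5 -7.6] [0.51521102 0.25418187 0.11014258]
0.6 [ 1.4  0.8 -8.7] [0.52138999 0.26673809 0.11012217]
26.856101955503252 6.6333
```

View pics/side2.png

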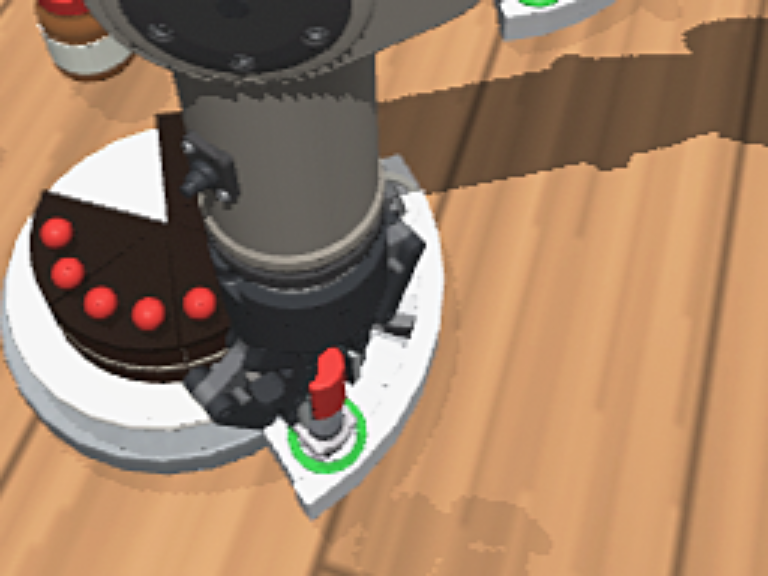

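The knob and plate turned together. The knob (crop 325,385) is lifted and stands over the green ring (crop 328,437). The downward force of about 8 N matches the spring. I'll let go and back off.

```bash
python3 - <<'E'
from fit import *
fingers.gripper_to(1.0); robot.pause(.3)
p=robot.current_tool_pos();robot.line_to([p[0],p[1],.24],velocity=.15)
robot.move_to([.36,.0,.35],[180,0,165])
T,S=vision.grab_frame("top"),vision.grab_frame("side")
try:
    kt,ks=blob("top",T,*proj("top",[*pose(.6,0)[0][:2],.1]),"r",14),blob("side",S,*proj("side",[*pose(.6,0)[0][:2],.09]),"r")
    print(tri(kt,ks),kt,ks,proj("side",[*pose(.6,0)[0][:2],.089]))
except Exception as e: print(e)
print(robot.current_time_s())
cv2.imwrite("pics/end.png",np.hstack([cv2.resize(S[200:370,110:290],(400,378)),cv2.resize(T[95:225,95:232],(400,378))])[...,::-1])
E
```

```text
top [123 187  11  12 101]
side [218 300  18  25 329]
[0.52167684 0.26940097 0.09218091] [128.03960396 192.73267327] [226.93617021 311.80547112] [227.22957114 311.38999834]
9.9583
```

View pics/end.png

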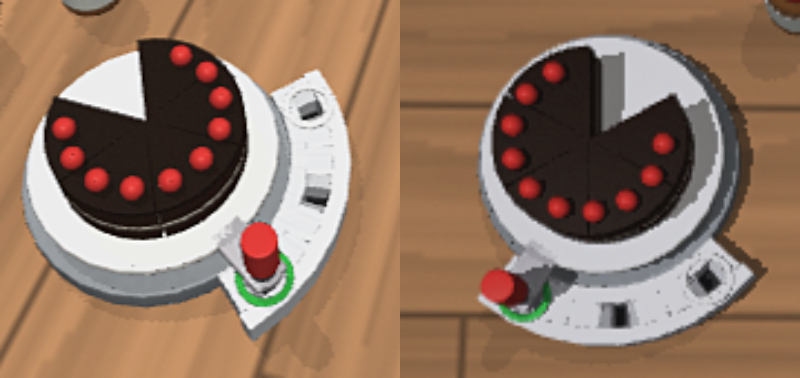

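The picture shows the knob standing in the green-ringed hole and the middle hole bare. The triangulated height is 92 mm, against 89 mm at the start, so I'll fit swing angle and height to both views to check that the pin is seated.

```bash
python3 - <<'E'
from fit import *
def f(kt,ks,s0):
    r=least_squares(lambda p:np.r_[proj("top",[*pose(p[0],0)[0][:2],p[1]+.003])-kt,proj("side",[*pose(p[0],0)[0][:2],p[1]])-ks],[s0,.09],x_scale=[.1,.01]);print(r.x,r.fun.round(2))
f([162.95,200.21],[252.15,271.62],0)
f([128.04,192.73],[226.94,311.81],.6)
E
```

```text
[0.00490293 0.08845879] [-0.08 -0.11  0.41  0.04]
[0.60785265 0.089576  ] [ 0.4  -0.33 -0.25 -0.11]
```

Both views fit a swing of 0.603 rad and a height within 1.1 mm of the seated start, so the pin is home.

```bash
python3 -c "
from h import *
print(workorder.close_job(),robot.current_time_s())"
```

```text
the job is handed in; nothing more can be done
the job is handed in; nothing more can be done
```

The chocolate stand is turned to its next serving position, with the pin down in the green-ringed hole by the camera check (swing 0.603 rad, height within about 1 mm of seated); the lemon stand was left alone, and I handed the job in at about 10 s.

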